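Turn the bearing cap over by way of the rack

ROBOT

A 6-joint arm with a two-finger parallel gripper is mounted at the origin on the work surface. World frame = base frame: x ahead of the robot, y to its left, z up, the work surface at z = 0. Lengths are in m, angles in degrees, forces in N, time in s.
With the tool pointing down it reaches from about 0.375 to 0.9 m from the base axis. Payload 3.1 kg.
Tool frame: the origin (TCP) lies midway between the tips of the shut fingers; the grasp point (between the pads) lies 19 mm behind it; z points along the fingers, y is the line along which they close (so a half turn about z gives the same grasp; the last joint's range is limited). The gripper opens to 87 mm and grips with 3 to 60 N. Pads are 19 mm wide; open, the fingers measure 117 mm over their backs; the gripper's body (75 mm by 190 mm) begins 51 mm behind the grasp point.
Start: joints at [59.96, 30.224, 82.088, -0, 67.689, -10.227], TCP at [0.212, 0.588, 0.223] pointing down, gripper open.
Joint ranges: [-176.69, 176.69], [-43.24, 126.21], [12.49, 139.97], [-82, 262], [0, 151.66], [-163.58, 163.58]. Speed limits (degrees/s): [159.86, 159.86, 180, 180, 180, 180].

INTERFACE

Orientations are given as a 3x3 rotation matrix whose columns are the frame's x, y, z axes.
In Python, from rig import read_state, optics, bot gives the robot as it stands. The module is installed in compiled form; this text tells all that it offers.
- The arm moves only by the tool send_rows, never from a script. Its argument "commands" is a list of rows, each a list of 7 numbers: the turn, a rotation vector about the tool's x, y, z in units of 5 degrees (1.0 is 5 degrees), then the shift along the tool's x, y, z in units of 30 mm (1.0 is 30 mm), then the opening, from 0 (shut) to 1 (fully open). In form: [[rx, ry, rz, tx, ty, tz, gripper], ...]. A call has 1 to 20 rows; each row is the pose to reach, as a shift and turn from the pose commanded when the call began, along the tool's axes at that moment; what a row does not reach only later rows make up. A row lasts 1/12 s, in which the tool goes at most 41.7 mm and 7.16 degrees, less where a joint would pass 70% of its speed; a pose out of reach is approached as far as the arm can. A call with a gripper value outside its range is refused whole. The fingers move at their own pace and stop on an object; the grip force is fixed at half the most. Time passes only in rows, so rows that repeat a pose let the fingers close. It gives the time, the measured TCP pose, the force, the opening and the grip force at its end, in the units of the state.
- read_state(): the state, without advancing time (a new reading comes with each control period).
- optics.capture(name): name is "side" or "top"; returns a dict with "image" (480x640x3 uint8, blue, green, red), "intrinsics" (3x3 intrinsics, pixels), "k1" (the pictures are not rectified: a ray, as slopes to the right and down, at radius r is drawn at 1 + k1 r^2 times it, then the intrinsics apply), "extrinsics" (4x4, takes a point from world to camera coordinates). Camera axes: x right, y down, z forward; pixel columns grow to the right and rows downward; lengths in m; the calibration is good to about 2 mm. A picture is of the moment at which its call begins. There is no depth.
- bot.hand_in(): hands the job in; it is judged then, once.
The state is a dict: "time_s": time; "joint_positions": joint angles; "qvel": joint speeds; "tau": joint torques, N m; "position": TCP position; "tcp_rot": TCP orientation; "force": force on the tool from outside, world axes, zero at the start; "moment": the same for the moment, N m; "opening": opening from 0.0 (shut) to 1.0 (fully open); "grasp_force": force on a finger pad.
Only numpy, scipy, OpenCV 4.12 (cv2) and the standard library are available. Lean on these libraries where they do the work, as an engineer would, in place of code of your own. Each camera call takes 0.05 s, during which the arm holds its last target. There are 200 camera calls.

TASK

The thick square bearing cap lies on the bench with its blind hole face down. Stand it on edge in the wide middle slot of the small rack, centred, and let go of it; then take it up again, turn it on so that the blind hole faces straight up, and finish while holding it so, still and with its middle more than 10 cm above the bench, in the gripper alone. Leave everything else on the bench where it is.

Things in the scene. Friction and masses are not known exactly. Their poses are not given: they have to be found in the camera images.
- cap: Bearing cap: aluminium block 60 x 60 x 22 mm, about 0.18 kg, loose. One square face has a central blind hole 33 mm wide, 14 mm deep; the other is closed. Origin: centre of the hole's mouth, in that face. Its z axis points from the hole to the closed face: up at the start (hole down; square within 0.6 rad of the base axes), and it must point down at the end. x and y lie along the square's sides.
- cap_center (a point): The middle of the cap, 11 mm along its z axis from the origin; same axes as the cap.
- rack: Low dark steel rack fixed to the bench: base plate 200 (x) x 75 (y) x 8 mm, origin at the centre of its underside. A wide slot across its middle, running along y, is 26 mm wide in x; its walls, 5 mm thick and only 40 mm long in y, rise to 28 mm above the bench, and flared lips go on to 36 mm (mouth about 36 mm). Narrow slots at x = -82, +82 mm hold shims. Its x lies within 0.5 rad of world +y.
- rack_slot (a point): Centre of the wide slot's floor, 8 mm above the bench; axes as the rack (x across the slot, y along it, z up). A cap on edge here has its middle 30 mm above this point and its top 68 mm above the bench, overhangs the slot walls by 10 mm at both ends, and may lean by up to 0.2 rad.
- shim_a: Bystander: steel shim plate 6 x 50 x 32 mm (x, y, z) standing in the rack's narrow slot on the -x side, top 40 mm above the bench. Origin: centre of its underside.
- shim_b: Bystander: the same, in the narrow slot on the +x side.
- blank: Bystander: flat aluminium blank 60 x 60 x 10 mm, no hole, lying on the bench; thinner than the cap. Origin: centre of its underside.
- socket: Bystander: steel socket, 24 mm in diameter, 24 mm high, standing. Origin: centre of its underside.
- wrench: Bystander: wrench, 160 mm long, lying along its x. Origin: about its middle, underside.
- screwdriver: Bystander: screwdriver, 190 mm long, lying along its x. Origin: about its middle, underside.
- spray: Bystander: red spray can, 56 mm in diameter, 170 mm high. Origin: centre of its underside.
- oil: Bystander: black oil bottle, 70 mm in diameter, 200 mm high. Origin: centre of its underside.
There are look-alikes about, which are no part of the job. There is more than one size of the cap; the job needs the middle-sized. Of the things that look like the rack, the larger one is meant.

How it is judged:
By the outcome, as a careful person would: the job done as asked, in the order asked, and still so for the second after the job is handed in, while the arm keeps its last pose, push and grip.
It also fails if it takes over 61 s, if anything falls off the work surface, if the arm or the gripper's body presses on something with over 40 N, if the wrist force passes 120 N, or if a joint passes its speed limit or range.

## Working session

There is one attempt and no reset: what is moved stays moved. The work goes in short steps, Python scripts to look and compute and a tool call to move; the robot and the scene stay as the last step left them, time stands still between calls to the robot, and variables do not carry over. Pictures are saved under pics/ and viewed, at most 10 in all, crops included, and the job is handed in when it is done.

Besides the shell and the picture viewer there is one more tool, called after "Request:" as name(argument=value, ...) on one line, values as JSON. send_rows: Moves the arm, as the interface text tells. Its arguments: {"type":"object","properties":{"commands":{"type":"array","items":{"type":"array","items":{"type":"number"}}}},"required":["commands"]}

```bash
mkdir -p pics
python3 - <<'E'
from rig import read_state, optics, bot
import cv2,numpy as np,pickle
d={}
for n in("top","side"):
    c=optics.capture(n); d[n]=c; cv2.imwrite(f"pics/{n}0.png",c["image"])
    print(n,np.round(c["intrinsics"],1).tolist(),c["k1"],np.round(c["extrinsics"],3).tolist())
pickle.dump(d,open("d0.pkl","wb"))
s=read_state();print(s["position"],np.round(s["tcp_rot"],3).tolist(),s["time_s"],s["opening"])
E
```

```text
top [[616.6, 0.0, 317.1], [0.0, 616.6, 239.7], [0.0, 0.0, 1.0]] 0.05135362758945059 [[-0.017, -1.0, -0.008, -0.032], [-0.996, 0.017, -0.089, 0.573], [0.089, 0.006, -0.996, 1.305], [0.0, 0.0, 0.0, 1.0]]
side [[453.0, 0.0, 305.9], [0.0, 453.0, 236.2], [0.0, 0.0, 1.0]] -0.07537863124842764 [[-0.854, -0.52, -0.006, 0.447], [-0.342, 0.571, -0.746, 0.252], [0.392, -0.635, -0.666, 0.619], [0.0, 0.0, 0.0, 1.0]]
[0.21150649 0.58745509 0.22166892] [[-0.941, 0.339, -0.001], [0.339, 0.941, -0.002], [0.0, -0.002, -1.0]] 0.1 1.0018734502082556
```

View pics/top0.png

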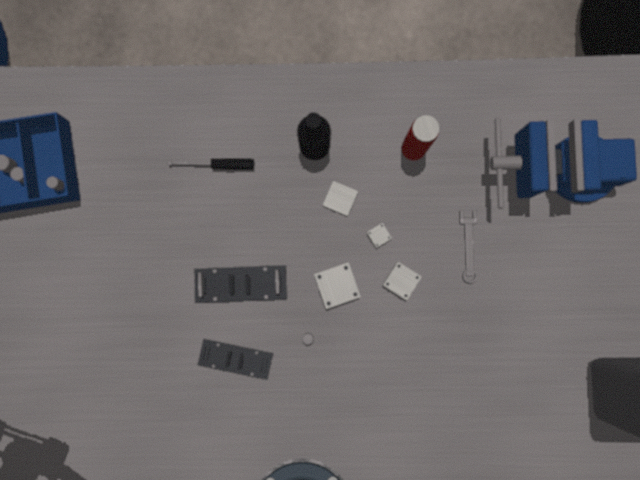

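View pics/side0.png

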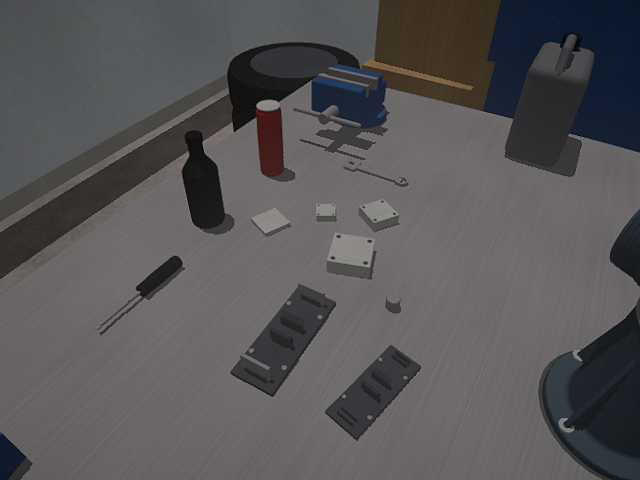

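Cap candidates (top view): large at (337,286), middle at (402,281), small at (379,235), and the hole-less blank at (340,198). The middle-sized one at (402,281) measures about 60 mm, so it fits the description. Rack candidates: (240,284), which is larger and holds the two shims, and (235,359), which is smaller; the first is meant.

```bash
cat > h.py <<'E'
import numpy as np,cv2
def cam(c):
    E=np.asarray(c["extrinsics"]);return np.asarray(c["intrinsics"]),c["k1"],E[:3,:3],E[:3,3]
def proj(c,P):
    K,k1,R,t=cam(c);p=np.atleast_2d(P)@R.T+t;q=p[:,:2]/p[:,2:]
    q=q*(1+k1*(q**2).sum(1,keepdims=True));return q@K[:2,:2].T+K[:2,2]
def unproj(c,uv,z):
    K,k1,R,t=cam(c)
    q=cv2.undistortPoints(np.array(uv,float).reshape(-1,1,2),K,np.array([k1,0,0,0,0.]))[:,0]
    d=np.c_[q,np.ones(len(q))]@R;o=-R.T@t
    return o+d*((z-o[2])/d[:,2])[:,None]
def box(x,y,a,L,W,h,z0=0):
    c,s=np.cos(a),np.sin(a)
    return np.array([[x+c*u-s*v,y+s*u+c*v,w] for u in(-L/2,L/2) for v in(-W/2,W/2) for w in(z0,z0+h)])
E
cat > fit.py <<'E'
from h import *
import pickle
from scipy.optimize import minimize
d=pickle.load(open("d0.pkl","rb"))
def seg(c,seed,win,dark):
    g=cv2.cvtColor(c["image"],cv2.COLOR_BGR2GRAY);x,y=seed;w=win
    r=g[y-w:y+w,x-w:x+w]
    t,_=cv2.threshold(r,0,255,cv2.THRESH_OTSU)
    m=(r<t) if dark else (r>t)
    n,l,st,_=cv2.connectedComponentsWithStats(m.astype(np.uint8));
    k=1+np.argmax(st[1:,4]);m=(l==k).astype(np.uint8)
    cs,_=cv2.findContours(m,cv2.RETR_EXTERNAL,cv2.CHAIN_APPROX_NONE)
    return max(cs,key=cv2.contourArea)[:,0]+[x-w,y-w]
def cost(p,dims,views):
    e=0
    for c,ct in views:
        h=cv2.convexHull(proj(c,box(*p,*dims)).astype(np.float32))
        D=np.array([cv2.pointPolygonTest(h,(float(u),float(v)),True)-.5 for u,v in ct])
        e+=np.minimum(np.abs(D),3).mean()
    return e
def fit(seeds,dims,dark,names,a0s):
    views=[(d[n],seg(d[n],*seeds[n],dark)) for n in names]
    n=names[0];p=unproj(d[n],[seeds[n][0]],.01)[0]
    best=min((minimize(cost,[p[0],p[1],a],args=(dims,views),method="Nelder-Mead",options=dict(initial_simplex=[[p[0],p[1],a],[p[0]+.01,p[1],a],[p[0],p[1]+.01,a],[p[0],p[1],a+.2]],xatol=1e-5)) for a in a0s),key=lambda r:r.fun)
    return best.x,best.fun
if __name__=="__main__":
    S=dict(top=((402,281),24),side=((379,214),27))
    for nm in(["top"],["side"],["top","side"]):
        x,f=fit(S,(.06,.06,.022),False,nm,[-.5,-.1,.4]);print("cap",nm,x.round(4),round(np.degrees(x[2]),1),f)
    cap=x
    for z in [.06,.05,.07]:
        print(z,fit(S,(z,z,.022),False,["top"],[x[2]])[1])
    R=dict(top=((240,284),52))
    x,f=fit(R,(.2,.075,.008),True,["top"],[1.3,1.57,1.8]);print("rack",x.round(4),round(np.degrees(x[2]),1),f)
    np.save("pose.npy",[cap,x])
    def bx(c,im,P,col):
        q=proj(c,P);[cv2.line(im,tuple((q[i]*16).astype(int)),tuple((q[j]*16).astype(int)),col,1,cv2.LINE_AA,4) for i in range(8) for j in range(i) if bin(i^j).count("1")==1]
    out=[]
    for n,(x0,y0,w,hh) in dict(top=(185,220,260,150),side=(225,190,260,210)).items():
        c=d[n];im=cv2.resize(c["image"][y0:y0+hh,x0:x0+w],None,fx=3,fy=3,interpolation=2) if n=="top" else None
        M=c["image"].copy();s=1
        im=cv2.resize(M,None,fx=3,fy=3,interpolation=cv2.INTER_CUBIC)
        c2=dict(c);K=np.array(c["intrinsics"])*3;K[2,2]=1;c2["intrinsics"]=K
        bx(c2,im,box(*cap,.06,.06,.022),(0,255,0));bx(c2,im,box(*x,.2,.075,.008),(0,255,255))
        ct,s_=np.cos(x[2]),np.sin(x[2])
        for sg in(-1,1):
            ox=sg*.0155;bx(c2,im,box(x[0]+ct*ox,x[1]+s_*ox,x[2],.005,.04,.028),(0,0,255))
            ox=sg*.082;bx(c2,im,box(x[0]+ct*ox,x[1]+s_*ox,x[2],.006,.05,.032,.008),(255,0,255))
        cr=im[3*y0:3*(y0+hh),3*x0:3*(x0+w)]
        cv2.imwrite(f"pics/{n}_fit.png",np.clip(cr*1.4,0,255).astype(np.uint8) if n=="top" else cv2.resize(cr,None,fx=.95,fy=.95))
E
python3 fit.py
```

```text
cap ['top'] [ 0.4828 -0.2236  0.9904] 56.7 0.3623091737766219
cap ['side'] [ 0.4945 -0.1927 -1.0977] -62.9 2.6033026914086403
cap ['top', 'side'] [ 0.4828 -0.2236  0.9904] 56.7 3.3623091737766218
0.06 0.3623153118105874
0.05 1.7356743822400573
0.07 1.5382677197280656
rack [0.4808 0.1277 1.5928] 91.3 0.3195088229943486
```

View pics/top_fit.png

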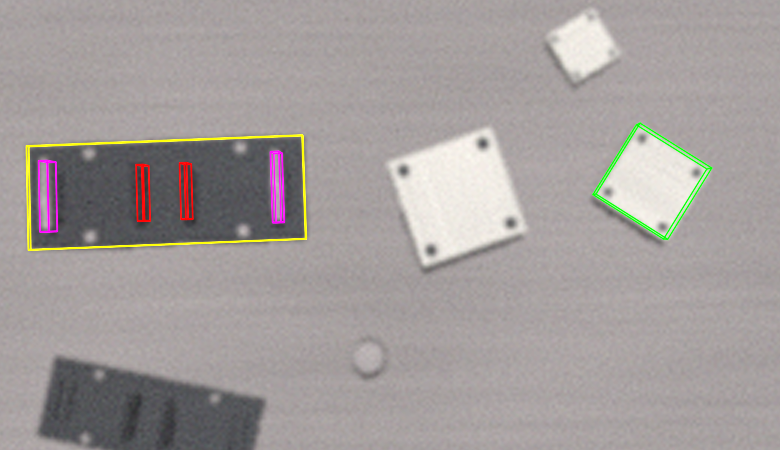

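View pics/side_fit.png

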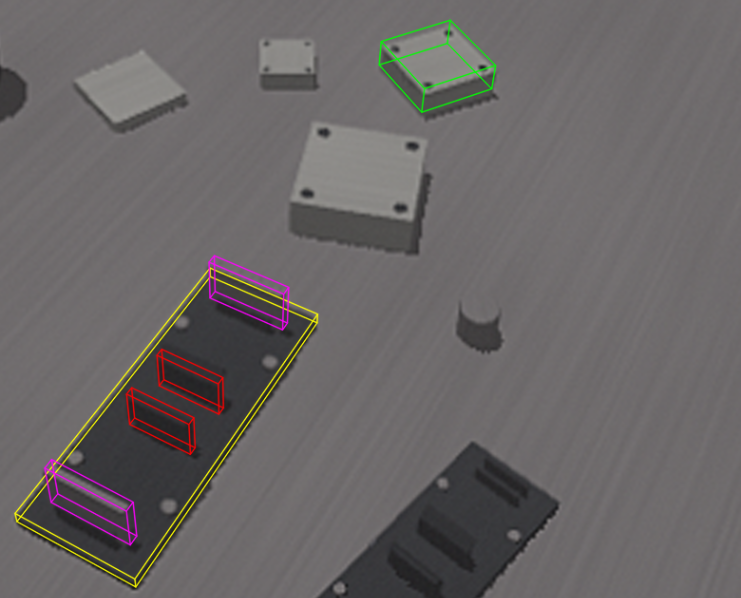

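The top-view fit agrees with the picture: the green box sits on the middle-sized cap at (402,281) and the yellow one on the larger rack with shims at (240,284). The side view shows the same, shifted by about 2 mm. I'll grip the cap by its side faces with the tool tilted 45°, so that one 90° turn about the closing axis stands it on edge clear of the shims.

```bash
cat > plan.py <<'E'
import sys,numpy as np
from rig import read_state
from scipy.spatial.transform import Rotation as R
# args: x y z heading(of tool y, deg) beta(deg about tool y)
def ori(h,b):
    h=np.radians(h);y=np.array([np.cos(h),np.sin(h),0]);z=np.array([0,0,-1.]);x=np.cross(y,z)
    return np.c_[x,y,z]@R.from_euler("y",b,degrees=True).as_matrix()
def rows(tgts):
    s=read_state();M=np.array(s["tcp_rot"]);p=np.array(s["position"])
    print("t",s["time_s"],"q",np.round(s["joint_positions"],1),"F",np.round(s["force"],1),"op",round(s["opening"],3),"p",np.round(p,4))
    for t in tgts:
        T=ori(*t[3:5]);rv=R.from_matrix(M.T@T).as_rotvec(degrees=True)/5
        print(t,"->",np.round(rv,2).tolist(),np.round(M.T@(np.array(t[:3])-p)/.03,3).tolist())
if __name__=="__main__":
    rows([[float(v) for v in a.split(",")] for a in sys.argv[1:]])
E
python3 plan.py .45,.2,.25,20,0 .47,-.24,.16,-33.3,45
```

```text
t 0.1 q [ 60.   30.3  82.1  -0.   67.7 -10.2] F [ 0.1 -0.5  0.7] op 1.002 p [0.2115 0.5875 0.2217]
[0.45, 0.2, 0.25, 20.0, 0.0] -> [-0.02, 0.01, 10.04] [-11.856, -9.458, -0.93]
[0.47, -0.24, 0.16, -33.3, 45.0] -> [-8.09, 6.38, 19.49] [-17.456, -23.025, 2.094]
```

Request:
send_rows(commands=[[0,0,5,-6,-4.7,-0.9,1],[0,0,10,-11.9,-9.5,-0.9,1],[0,0,10,-11.9,-9.5,-0.9,1],[0,0,10,-11.9,-9.5,-0.9,1],[0,0,10,-11.9,-9.5,-0.9,1],[0,0,10,-11.9,-9.5,-0.9,1],[0,0,10,-11.9,-9.5,-0.9,1],[0,0,10,-11.9,-9.5,-0.9,1],[0,0,10,-11.9,-9.5,-0.9,1],[0,0,10,-11.9,-9.5,-0.9,1],[0,0,10,-11.9,-9.5,-0.9,1],[0,0,10,-11.9,-9.5,-0.9,1],[0,0,10,-11.9,-9.5,-0.9,1],[0,0,10,-11.9,-9.5,-0.9,1]])

```text
time_s: 1.27
position: [0.4504, 0.1989, 0.2491]
tcp_rot: [[-0.344, 0.939, -0.002], [0.939, 0.344, 0.0], [0.001, -0.002, -1.0]]
force: [-0.6, 0.2, 0.0]
opening: 1.001
grasp_force: 0.0
```

```bash
python3 plan.py .47,-.24,.16,-33.3,45
```

```text
t 1.2667 q [10.8 18.  98.8  0.  63.2 -9.4] F [-0.6  0.2  0. ] op 1.001 p [0.4504 0.1989 0.2491]
[0.47, -0.24, 0.16, -33.3, 45.0] -> [-4.21, 8.32, 10.11] [-13.963, -4.414, 2.965]
```

Request:
send_rows(commands=[[-4.2,8.3,10.1,-14,-4.4,3,1],[-4.2,8.3,10.1,-14,-4.4,3,1],[-4.2,8.3,10.1,-14,-4.4,3,1],[-4.2,8.3,10.1,-14,-4.4,3,1],[-4.2,8.3,10.1,-14,-4.4,3,1],[-4.2,8.3,10.1,-14,-4.4,3,1],[-4.2,8.3,10.1,-14,-4.4,3,1],[-4.2,8.3,10.1,-14,-4.4,3,1],[-4.2,8.3,10.1,-14,-4.4,3,1],[-4.2,8.3,10.1,-14,-4.4,3,1],[-4.2,8.3,10.1,-14,-4.4,3,1],[-4.2,8.3,10.1,-14,-4.4,3,1],[-4.2,8.3,10.1,-14,-4.4,3,1],[-4.2,8.3,10.1,-14,-4.4,3,1],[-4.2,8.3,10.1,-14,-4.4,3,1],[-4.2,8.3,10.1,-14,-4.4,3,1],[-4.2,8.3,10.1,-14,-4.4,3,1]])

```text
time_s: 2.68
position: [0.4724, -0.2389, 0.1601]
tcp_rot: [[0.385, 0.838, 0.386], [0.594, -0.545, 0.591], [0.706, 0.002, -0.708]]
force: [-0.3, 0.5, -0.2]
opening: 0.999
grasp_force: 0.0
```

```bash
python3 plan.py .4806,-.2270,.06,-33.3,45 .4832,-.223,.011,-33.3,45
```

```text
t 2.6833 q [-61.5  37.3 100.1  40.6  72.9 -51.6] F [-0.3  0.5 -0.2] op 0.999 p [ 0.4724 -0.2389  0.1601]
[0.4806, -0.227, 0.06, -33.3, 45.0] -> [-0.02, 0.02, 0.05] [-2.015, 0.005, 2.705]
[0.4832, -0.223, 0.011, -33.3, 45.0] -> [-0.02, 0.02, 0.05] [-3.056, 0.002, 3.974]
```

Request:
send_rows(commands=[[0,0,0,-1,0,1.35,1],[0,0,0,-2,0,2.7,1],[0,0,0,-2,0,2.7,1],[0,0,0,-2,0,2.7,1],[0,0,0,-2.5,0,3.3,1],[0,0,0,-3.06,0,3.97,1],[0,0,0,-3.06,0,3.97,1],[0,0,0,-3.06,0,3.97,1],[0,0,0,-3.06,0,3.97,1]])

```text
time_s: 3.43
position: [0.4832, -0.2253, 0.0121]
tcp_rot: [[0.385, 0.837, 0.389], [0.594, -0.547, 0.59], [0.706, 0.004, -0.708]]
force: [-0.1, -0.3, -0.8]
opening: 0.997
grasp_force: 0.0
```

Run:
```python
from rig import optics,read_state
import cv2,numpy as np
a=cv2.resize(optics.capture("top")["image"][215:335,325:445],(400,400),interpolation=2)
b=cv2.resize(optics.capture("side")["image"][130:280,310:460],(400,400),interpolation=2)
cv2.imwrite("pics/pre.png",np.clip(np.hstack([a,b])*1.3,0,255))
print(read_state()["position"],read_state()["force"])
```

```text
[ 0.48328714 -0.22571971  0.0121411 ] [-0.03055752 -0.23882054 -0.68149395][ WARN:0@1.107] global loadsave.cpp:1063 imwrite_ Unsupported depth image for selected encoder is fallbacked to CV_8U.
```

View pics/pre.png

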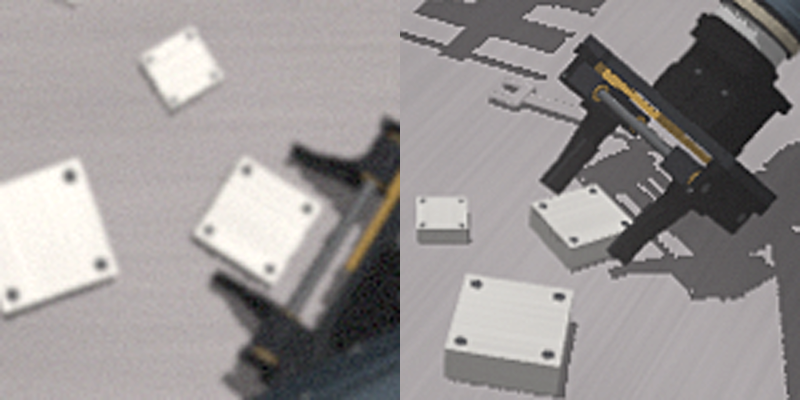

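The fingers straddle the cap, with tips at (295,150) and (215,280) in the left crop and their midpoint on the cap's centre at (257,220). Closing.

Request:
send_rows(commands=[[0,0,0,0,0,0,0.6],[0,0,0,0,0,0,0.4],[0,0,0,0,0,0,0.4],[0,0,0,0,0,0,0.4],[0,0,0,0,0,0,0.4],[0,0,0,0,0,0,0.4],[0,0,0,0,0,0,0.4],[0,0,0,0,0,0,0.4],[0,0,0,0,0,0,0.4]])

```text
time_s: 4.28
position: [0.4825, -0.2245, 0.0106]
tcp_rot: [[0.386, 0.837, 0.387], [0.593, -0.547, 0.591], [0.707, 0.001, -0.707]]
force: [-3.5, 0.9, 3.8]
opening: 0.686
grasp_force: 30.0
```

```bash
python3 plan.py .482,-.224,.18,-33.3,45 .482,-.224,.22,-33.3,0 .48,.128,.25,1.3,-45
```

```text
t 4.2833 q [-59.8  52.8 101.8  47.   59.8 -63.8] F [-3.5  0.9  3.8] op 0.686 p [ 0.4825 -0.2245  0.0106]
[0.482, -0.224, 0.18, -33.3, 45.0] -> [-0.01, 0.01, 0.03] [3.995, -0.016, -3.989]
[0.482, -0.224, 0.22, -33.3, 0.0] -> [0.0, -8.99, 0.03] [4.937, -0.014, -4.932]
[0.48, 0.128, 0.25, 1.3, -45.0] -> [0.01, -17.4, -7.63] [12.573, -6.486, 1.272]
```

Request:
send_rows(commands=[[0,0,0,1,0,-1,0.4],[0,0,0,2,0,-2,0.4],[0,0,0,3,0,-3,0.4],[0,0,0,4,0,-4,0.4],[0,0,0,4,0,-4,0.4],[0,-1.3,0,4.3,0,-4.3,0.4],[0,-2.6,0,4.6,0,-4.6,0.4],[0,-3.9,0,4.9,0,-4.9,0.4],[0,-5.2,0,4.9,0,-4.9,0.4],[0,-6.5,0,4.9,0,-4.9,0.4],[0,-7.8,0,4.9,0,-4.9,0.4],[0,-9,0,4.9,0,-4.9,0.4],[0,-9,0,4.9,0,-4.9,0.4],[0,-9,0,4.9,0,-4.9,0.4],[0,-9,0,4.9,0,-4.9,0.4],[0,-9,0,4.9,0,-4.9,0.4]])

```text
time_s: 5.62
position: [0.482, -0.2253, 0.2175]
tcp_rot: [[0.549, 0.836, 0.0], [0.836, -0.549, -0.0], [-0.0, 0.001, -1.0]]
force: [-0.4, -0.6, -3.1]
opening: 0.685
grasp_force: 30.0
```

```bash
python3 plan.py .48,.128,.25,1.3,-45
```

```text
t 5.6167 q [-37.1  23.4  95.8   0.   60.8  -3.8] F [-0.4 -0.6 -3.1] op 0.685 p [ 0.482  -0.2253  0.2175]
[0.48, 0.128, 0.25, 1.3, -45.0] -> [-2.71, -8.72, -6.56] [9.807, -6.52, -1.088]
```

Request:
send_rows(commands=[[-0.2,-0.7,-0.5,0.8,-0.5,-1.1,0.4],[-0.4,-1.5,-1.1,1.6,-1.1,-1.1,0.4],[-0.7,-2.2,-1.6,2.5,-1.6,-1.1,0.4],[-0.9,-2.9,-2.2,3.3,-2.2,-1.1,0.4],[-1.1,-3.6,-2.7,4.1,-2.7,-1.1,0.4],[-1.4,-4.4,-3.3,4.9,-3.3,-1.1,0.4],[-1.6,-5.1,-3.8,5.7,-3.8,-1.1,0.4],[-1.8,-5.8,-4.4,6.5,-4.4,-1.1,0.4],[-2,-6.5,-4.9,7.4,-4.9,-1.1,0.4],[-2.3,-7.3,-5.5,8.2,-5.4,-1.1,0.4],[-2.5,-8,-6,9,-6,-1.1,0.4],[-2.71,-8.72,-6.56,9.8,-6.5,-1.1,0.4],[-2.71,-8.72,-6.56,9.8,-6.5,-1.1,0.4],[-2.71,-8.72,-6.56,9.8,-6.5,-1.1,0.4],[-2.71,-8.72,-6.56,9.8,-6.5,-1.1,0.4],[-2.71,-8.72,-6.56,9.8,-6.5,-1.1,0.4],[-2.71,-8.72,-6.56,9.8,-6.5,-1.1,0.4]])

```text
time_s: 7.03
position: [0.4806, 0.1265, 0.2507]
tcp_rot: [[-0.014, 1.0, 0.015], [0.706, 0.021, -0.708], [-0.708, 0.001, -0.706]]
force: [0.5, -0.3, -1.8]
opening: 0.682
grasp_force: 30.0
```

```bash
python3 - <<'E'
from rig import optics,read_state
import cv2,numpy as np
A=optics.capture("top");B=optics.capture("side")
a=cv2.resize(A["image"][200:350,170:320],(400,400),interpolation=2)
b=cv2.resize(B["image"][150:370,190:410],(400,400),interpolation=2)
cv2.imwrite("pics/hold.png",np.clip(np.hstack([a,b])*1.3,0,255).astype(np.uint8))
E
python3 plan.py .4808,.1277,.12,1.3,-45
```

```text
t 7.1333 q [ 24.9  31.7  91.2 -41.   81.7  39. ] F [-0.5 -0.1 -1.9] op 0.687 p [0.4806 0.1268 0.2509]
[0.4808, 0.1277, 0.12, 1.3, -45.0] -> [-0.0, 0.02, -0.02] [3.111, 0.004, 3.058]
```

View pics/hold.png

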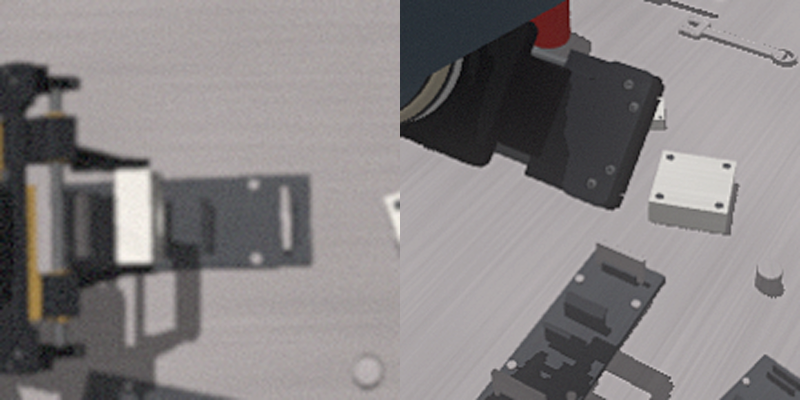

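The cap is held on edge, with its bright top edge at (115–150,165–265) in the left crop. I'll check its position and yaw against the rack at that height.

```bash
cat > topface.py <<'E'
from rig import optics,read_state
from h import *
import sys
z=float(sys.argv[1]);x0,y0,x1,y1=map(int,sys.argv[2].split(","))
c=optics.capture("top");g=cv2.cvtColor(c["image"],6)[y0:y1,x0:x1]
m=(g>float(sys.argv[3])).astype(np.uint8)
n,l,st,_=cv2.connectedComponentsWithStats(m);k=1+np.argmax(st[1:,4])
cs,_=cv2.findContours((l==k).astype(np.uint8),0,1)
P=unproj(c,max(cs,key=cv2.contourArea)[:,0]+[x0,y0],z)[:,:2]*1000
print(g.max(),cv2.minAreaRect(P.astype(np.float32)),P.min(0),P.max(0));print(read_state()["position"])
E
python3 topface.py .280 205,255,245,305 135; python3 topface.py .280 205,255,245,305 110
```

```text
190 ((481.74163818359375, 127.69452667236328), (59.043663024902344, 22.67981719970703), 3.0268611907958984) [451.96149646 116.20732425] [510.81596488 140.40721789]
[0.48057952 0.12706629 0.25084728]
189 ((488.9493103027344, 119.21539306640625), (67.96409606933594, 74.42158508300781), 88.99508666992188) [451.71145288  84.79189511] [526.75042569 152.53959284]
[0.48054643 0.12731432 0.25080802]
```

Request:
send_rows(commands=[[0,0,0,1,0,1,0.4],[0,0,0,2,0,2,0.4],[0,0,0,3,0,3,0.4],[0,0,0,3.8,0,3.8,0.4],[0,0,0,4.05,0,4.0,0.4],[0,0,0,4.05,0,4.0,0.4],[0,0,0,4.05,0,4.0,0.4],[0,0,0,4.05,0,4.0,0.4]])

```text
time_s: 7.9
position: [0.4819, 0.1293, 0.0818]
tcp_rot: [[-0.015, 1.0, 0.02], [0.706, 0.025, -0.708], [-0.708, 0.004, -0.706]]
force: [-0.3, 0.0, -1.8]
opening: 0.685
grasp_force: 30.0
```

```bash
python3 plan.py .48,.1273,.06,1.3,-45 .48,.1273,.042,1.3,-45; python3 topface.py .110 205,255,265,315 135
```

```text
t 7.9 q [ 25.1  46.7  95.6 -44.8  67.3  52.9] F [-0.3  0.  -1.8] op 0.685 p [0.4819 0.1293 0.0818]
[0.48, 0.1273, 0.06, 1.3, -45.0] -> [0.05, 0.02, -0.02] [0.468, -0.069, 0.559]
[0.48, 0.1273, 0.042, 1.3, -45.0] -> [0.05, 0.02, -0.02] [0.893, -0.071, 0.983]
187 ((483.9539489746094, 129.50747680664062), (22.051673889160156, 58.2022705078125), 89.85192108154297) [454.82451559 118.50010323] [513.04714914 140.59938787]
[0.48194104 0.12946366 0.0819792 ]
```

Request:
send_rows(commands=[[0,0,0,0.2,-0.1,0.3,0.4],[0,0,0,0.47,-0.1,0.56,0.4],[0,0,0,0.47,-0.1,0.56,0.4],[0,0,0,0.47,-0.1,0.56,0.4],[0,0,0,0.6,-0.1,0.7,0.4],[0,0,0,0.74,-0.1,0.83,0.4],[0,0,0,0.82,-0.1,0.91,0.4],[0,0,0,0.82,-0.1,0.91,0.4]])

```text
time_s: 8.62
position: [0.4772, 0.1267, 0.0421]
tcp_rot: [[-0.018, 1.0, 0.017], [0.705, 0.024, -0.709], [-0.709, -0.001, -0.705]]
force: [0.1, -1.2, -3.2]
opening: 0.688
grasp_force: 30.0
```

```bash
python3 plan.py .479,.1275,.039,1.3,-45; python3 topface.py .074 205,255,265,315 135
```

```text
t 8.6167 q [ 25.1  50.6  96.3 -46.1  64.3  56.1] F [ 0.1 -1.2 -3.2] op 0.688 p [0.4772 0.1267 0.0421]
[0.479, 0.1275, 0.039, 1.3, -45.0] -> [0.01, 0.03, 0.02] [0.089, 0.062, 0.055]
187 ((478.6035461425781, 127.48169708251953), (20.676597595214844, 59.56119155883789), 89.80160522460938) [448.83746519 117.04769723] [508.36245986 137.89452017]
[0.47729046 0.1267287  0.04247365]
```

Request:
send_rows(commands=[[0,0,0,0,0.06,0,0.4],[0,0,0,0.06,0.06,0.05,0.4],[0,0,0,0.1,0.06,0.08,0.4],[0,0,0,0.12,0.06,0.1,0.4],[0,0,0,0.12,0.06,0.1,0.4],[0,0,0,0.12,0.06,0.1,0.4]])

```text
time_s: 9.17
position: [0.4798, 0.1274, 0.0397]
tcp_rot: [[-0.016, 1.0, 0.019], [0.704, 0.025, -0.71], [-0.71, 0.002, -0.704]]
force: [0.2, 2.8, 5.6]
opening: 0.686
grasp_force: 30.0
```

```bash
python3 plan.py .479,.1275,.037,1.3,-45; python3 topface.py .069 205,255,265,315 135
```

```text
t 9.1667 q [ 25.1  50.9  95.9 -46.3  64.3  56.3] F [0.2 2.8 5.6] op 0.686 p [0.4798 0.1274 0.0397]
[0.479, 0.1275, 0.037, 1.3, -45.0] -> [0.03, 0.04, 0.0] [0.066, -0.028, 0.06]
188 ((481.7955627441406, 128.1984100341797), (20.760496139526367, 58.0916862487793), 89.72657775878906) [452.71036653 117.70050857] [510.87078645 138.62898174]
[0.47980914 0.12737594 0.03967055]
```

Contact shows at the expected height (Fz about +7 N relative to hanging) and the cap is centred to about 1 mm. Releasing and backing off along the tool axis.

Request:
send_rows(commands=[[0,0,0,0,0,0,0.75],[0,0,0,0,0,0,0.85],[0,0,0,0,0,0,1],[0,0,0,0,0,0,1],[0,0,0,0,0,0,1],[0,0,0,0,0,0,1],[0,0,0,0,0,-0.5,1],[0,0,0,0,0,-1.5,1],[0,0,0,0,0,-3,1],[0,0,0,-1,0,-4,1],[0,0,0,-2,0,-5,1],[0,0,0,-3,0,-5,1],[0,0,0,-3,0,-5,1],[0,0,0,-3,0,-5,1]])

```text
time_s: 10.38
position: [0.4785, 0.1699, 0.2094]
tcp_rot: [[-0.014, 1.0, 0.019], [0.707, 0.023, -0.707], [-0.707, 0.003, -0.707]]
force: [-0.7, -0.0, -0.6]
opening: 1.002
grasp_force: 0.0
```

```bash
python3 - <<'E'
from rig import optics,read_state
import cv2,numpy as np,pickle
A=optics.capture("top");B=optics.capture("side");pickle.dump(dict(top=A,side=B),open("d1.pkl","wb"))
a=cv2.resize(A["image"][210:360,170:320],(400,400),interpolation=2)
b=cv2.resize(B["image"][250:410,210:370],(400,400),interpolation=2)
cv2.imwrite("pics/stand.png",np.clip(np.hstack([a,b])*1.3,0,255).astype(np.uint8))
E
python3 topface.py .068 205,255,265,315 135;python3 plan.py .48,.12,.2,1.3,0 .479,.06,.15,1.3,45
```

```text
187 ((480.8683166503906, 128.34170532226562), (20.777254104614258, 60.03431701660156), 89.72599029541016) [450.87105333 117.82060168] [510.91495456 138.77587405]
[0.47750568 0.16995051 0.20664724]
t 10.5333 q [ 28.8  36.7  89.5 -39.5  81.3  43.4] F [-0.3  0.5  0.5] op 0.996 p [0.4775 0.17   0.2066]
[0.48, 0.12, 0.2, 1.3, 0.0] -> [-0.02, 9.03, 0.03] [-1.018, 0.043, 1.338]
[0.479, 0.06, 0.15, 1.3, 45.0] -> [-0.03, 18.03, 0.02] [-1.245, -0.035, 3.93]
```

View pics/stand.png

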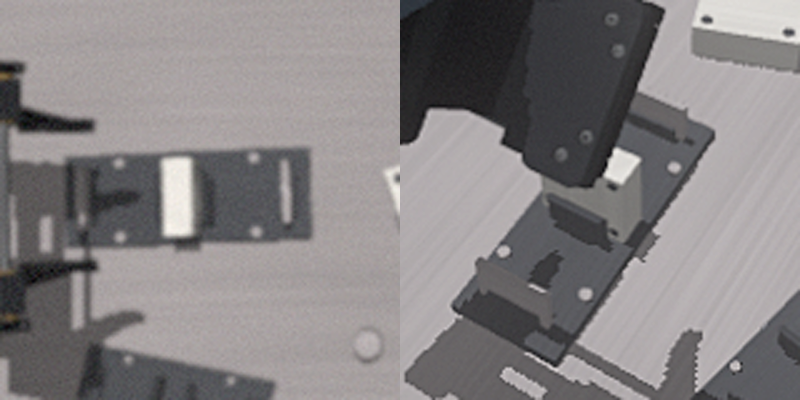

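The cap stands upright and centred in the wide slot, bright top edge at (162–195,157–237) in the left crop and (600,165) in the right, clear of the gripper. I'll swing to the opposite tilt and regrasp.

Request:
send_rows(commands=[[0,1.4,0,-0.1,0,0.1,1],[0,2.8,0,-0.2,0,0.3,1],[0,4.2,0,-0.4,0,0.5,1],[0,5.6,0,-0.6,0,0.8,1],[0,7,0,-0.8,0,1,1],[0,8.4,0,-1,0,1.3,1],[0,9.8,0,-1.3,0,1.5,1],[0,11.2,0,-1.6,0,2,1],[0,12.6,0,-1.8,0,2.5,1],[0,14,0,-2,0,3,1],[0,15.4,0,-2,0,3.2,1],[0,16.8,0,-2,0,3.5,1],[0,18,0,-2,0,3.5,1],[0,18,0,-2,0,3.5,1],[0,18,0,-2,0,3.5,1],[0,18,0,-2,0,3.5,1],[0,18,0,-2,0,3.5,1],[0,18,0,-2,0,3.5,1],[0,18,0,-2,0,3.5,1]])

```text
time_s: 12.12
position: [0.4809, 0.0546, 0.1772]
tcp_rot: [[-0.02, 1.0, -0.018], [0.71, 0.027, 0.704], [0.704, 0.002, -0.71]]
force: [-0.8, -0.8, -0.4]
opening: 1.001
grasp_force: 0.0
```

```bash
python3 plan.py .479,.07,.0955,1.3,45 .479,.136,.0295,1.3,45
```

```text
t 12.1167 q [-30.8  33.7 104.9  38.4  73.5 -54.4] F [-0.8 -0.8 -0.4] op 1.001 p [0.4809 0.0546 0.1772]
[0.479, 0.07, 0.0955, 1.3, 45.0] -> [-0.02, 0.04, 0.05] [-1.553, -0.056, 2.295]
[0.479, 0.136, 0.0295, 1.3, 45.0] -> [-0.02, 0.04, 0.05] [-1.542, -0.001, 5.406]
```

Request:
send_rows(commands=[[0,0,0,-0.8,0,1.2,1],[0,0,0,-1.55,-0.04,2.3,1],[0,0,0,-1.55,-0.04,2.3,1],[0,0,0,-1.55,-0.04,2.3,1],[0,0,0,-1.55,-0.02,3.3,1],[0,0,0,-1.55,-0.02,4.3,1],[0,0,0,-1.55,-0.02,5,1],[0,0,0,-1.55,0,5.4,1],[0,0,0,-1.55,0,5.4,1],[0,0,0,-1.55,0,5.4,1],[0,0,0,-1.55,0,5.4,1]])

```text
time_s: 13.03
position: [0.4807, 0.1337, 0.0304]
tcp_rot: [[-0.02, 1.0, -0.014], [0.709, 0.024, 0.704], [0.705, 0.004, -0.71]]
force: [-0.2, 0.3, 0.2]
opening: 0.999
grasp_force: 0.0
```

```bash
python3 plan.py .4795,.136,.0295,1.3,45;python3 topface.py .068 205,255,265,315 135
python3 - <<'E'
from rig import optics,read_state
import cv2,numpy as np,pickle
A=optics.capture("top");B=optics.capture("side")
a=cv2.resize(A["image"][210:360,170:320],(400,400),interpolation=2)
b=cv2.resize(B["image"][230:390,210:370],(400,400),interpolation=2)
cv2.imwrite("pics/regrasp.png",np.clip(np.hstack([a,b])*1.3,0,255).astype(np.uint8))
E
```

```text
t 13.0333 q [-22.6  49.8 109.8  51.5  55.6 -67.5] F [-0.2  0.3  0.2] op 0.999 p [0.4807 0.1337 0.0304]
[0.4795, 0.136, 0.0295, 1.3, 45.0] -> [0.03, 0.04, 0.05] [0.033, -0.039, 0.075]Traceback (most recent call last):
  File "topface.py", line 7, in <module>
    n,l,st,_=cv2.connectedComponentsWithStats(m);k=1+np.argmax(st[1:,4])
                                                     ~~~~~~~~~^^^^^^^^^^
    return _wrapfunc(a, 'argmax', axis=axis, out=out, **kwds)
    return bound(*args, **kwds)
ValueError: attempt to get argmax of an empty sequence
```

View pics/regrasp.png

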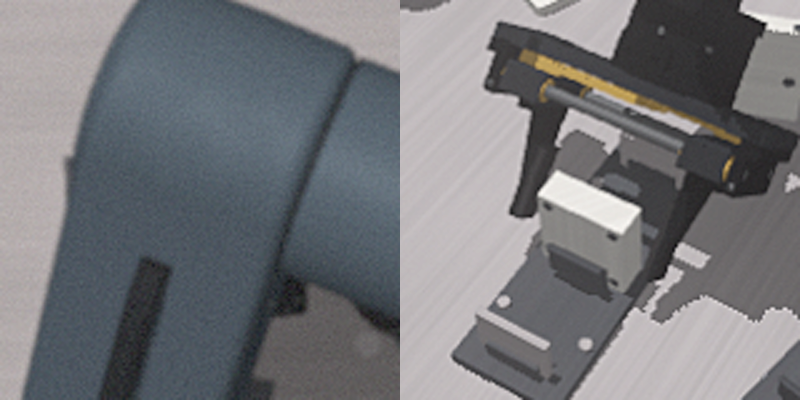

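The side crop shows the fingers either side of the standing cap (cap at (590,230), fingers at (525,200) and (670,260)); the arm hides the top view. Closing.

Request:
send_rows(commands=[[0,0,0,0,-0.03,0,0.8],[0,0,0,0,-0.03,0,0.6],[0,0,0,0,-0.03,0,0.4],[0,0,0,0,-0.03,0,0.4],[0,0,0,0,-0.03,0,0.4],[0,0,0,0,-0.03,0,0.4],[0,0,0,0,-0.03,0,0.4],[0,0,0,0,-0.03,0,0.4],[0,0,0,0,-0.03,0,0.4]])

```text
time_s: 13.93
position: [0.4785, 0.1346, 0.0287]
tcp_rot: [[-0.018, 1.0, -0.017], [0.709, 0.024, 0.705], [0.705, 0.001, -0.709]]
force: [0.8, -0.4, 0.9]
opening: 0.69
grasp_force: 30.0
```

```bash
python3 plan.py .4795,.136,.20,1.3,45 .479,.13,.25,1.3,0 .48,.13,.28,1.3,-45
```

```text
t 13.9333 q [-22.6  50.  110.   51.6  55.4 -67.7] F [ 0.8 -0.4  0.9] op 0.69 p [0.4785 0.1346 0.0287]
[0.4795, 0.136, 0.2, 1.3, 45.0] -> [-0.01, 0.03, 0.02] [4.059, 0.039, -4.016]
[0.479, 0.13, 0.25, 1.3, 0.0] -> [0.0, -8.97, 0.02] [5.093, 0.019, -5.338]
[0.48, 0.13, 0.28, 1.3, -45.0] -> [0.01, -17.97, 0.02] [5.798, 0.053, -6.047]
```

Request:
send_rows(commands=[[0,0,0,0.4,0,-0.4,0.4],[0,0,0,0.8,0,-0.8,0.4],[0,0,0,1.3,0,-1.3,0.4],[0,0,0,2,0,-2,0.4],[0,0,0,3,0,-3,0.4],[0,0,0,4,0,-4,0.4],[0,0,0,4,0,-4,0.4],[0,-1.2,0,4.2,0,-4.3,0.4],[0,-2.4,0,4.4,0,-4.6,0.4],[0,-3.6,0,4.6,0,-4.9,0.4],[0,-4.8,0,5,0,-5.3,0.4],[0,-6,0,5,0,-5.3,0.4],[0,-7.2,0,5,0,-5.3,0.4],[0,-8.4,0,5,0,-5.3,0.4],[0,-9,0,5,0,-5.3,0.4],[0,-9,0,5,0,-5.3,0.4],[0,-9,0,5,0,-5.3,0.4]])

```text
time_s: 15.35
position: [0.477, 0.1297, 0.2461]
tcp_rot: [[-0.027, 1.0, -0.003], [1.0, 0.027, -0.001], [-0.001, -0.003, -1.0]]
force: [0.1, -0.8, -1.7]
opening: 0.684
grasp_force: 30.0
```

```bash
python3 plan.py .48,.13,.25,1.3,-45
```

```text
t 15.35 q [ 2.3 18.5 98.7 -0.1 63.   0.8] F [ 0.1 -0.8 -1.7] op 0.684 p [0.477  0.1297 0.2461]
[0.48, 0.13, 0.25, 1.3, -45.0] -> [-0.01, -8.99, 0.06] [0.007, 0.101, -0.129]
```

Request:
send_rows(commands=[[0,-1.2,0,0,0,0,0.4],[0,-2.4,0,0,0,0,0.4],[0,-3.6,0,0,0,0,0.4],[0,-4.8,0,0,0,0,0.4],[0,-6,0,0,0,0,0.4],[0,-7.2,0,0,0,0,0.4],[0,-8.4,0,0,0,0,0.4],[0,-9,0,0,0,0,0.4],[0,-9,0,0,0,0,0.4],[0,-9,0,0,0,0,0.4],[0,-9,0,0,0,0,0.4],[0,-9,0,0,0,0,0.4],[0,-9,0,0,0,0,0.4]])

```text
time_s: 16.43
position: [0.4785, 0.128, 0.2479]
tcp_rot: [[-0.015, 1.0, 0.017], [0.706, 0.023, -0.707], [-0.708, 0.001, -0.707]]
force: [-1.1, 0.6, -2.9]
opening: 0.69
grasp_force: 30.0
```

Run:
```python
from rig import optics,read_state
import cv2,numpy as np,pickle
A=optics.capture("top");B=optics.capture("side");pickle.dump(dict(top=A,side=B),open("d2.pkl","wb"))
a=cv2.resize(A["image"][215:335,180:300],(400,400),interpolation=2)
b=cv2.resize(B["image"][20:320,150:450],(400,400),interpolation=2)
cv2.imwrite("pics/final.png",np.clip(np.hstack([a,b])*1.3,0,255).astype(np.uint8))
s=read_state();print(s["position"],np.round(s["tcp_rot"],3),s["time_s"],s["opening"],s["joint_positions"])
```

```text
[0.47847898 0.12827293 0.24790911] [[-0.015  1.     0.018]
 [ 0.706  0.023 -0.708]
 [-0.708  0.001 -0.706]] 16.5333 0.6865249417478111 [ 25.12208717  31.79088235  91.49072325 -40.96335918  81.39328363
  39.3874595 ]
```

View pics/final.png

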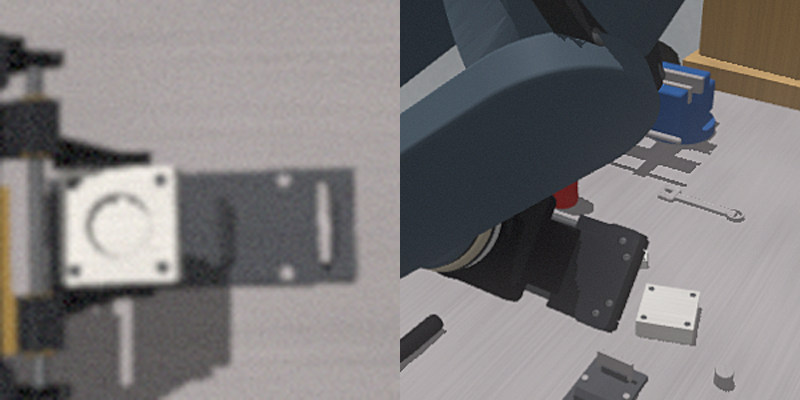

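The hole faces up and the cap is held by the fingers alone, with the hole at (120,225) and the cap at (65–178,165–285) in the left crop. One numeric check of any residual tilt from the four corner holes and face outline before handing in.

```bash
python3 - <<'E'
from h import *
import pickle
from scipy.optimize import least_squares
from scipy.spatial.transform import Rotation as R
c=pickle.load(open("d2.pkl","rb"))["top"];g=cv2.cvtColor(c["image"],6).astype(np.float32)
x0,y0,x1,y1=197,262,238,303
# soft rendering: face bright inside quad; fit quad edges to image (blurred mask), params: center, yaw, two tilts
vv,uu=np.mgrid[y0:y1,x0:x1];roi=g[y0:y1,x0:x1]
def corners(p):
    M=R.from_euler("zyx",[p[2],p[3],p[4]]).as_matrix()
    return np.array([[a,b,0] for a,b in((-.03,-.03),(.03,-.03),(.03,.03),(-.03,.03))])@M.T+[p[0],p[1],p[5]]
# sub-pixel edge points: along normals of initial quad find max gradient
p0=np.array([.479,.128,0.023,0,0,.259])
p=p0.copy();gb=cv2.GaussianBlur(g,(0,0),1)
for it in range(4):
    q=proj(c,corners(p));obs=[]
    for k in range(4):
        a,b=q[k],q[(k+1)%4];t=b-a;n=np.array([t[1],-t[0]])/np.linalg.norm(t)
        for s in np.linspace(.12,.88,25):
            o=a+s*t;r=np.arange(-4,4.01,.1);P=(o+r[:,None]*n).astype(np.float32)
            v=cv2.remap(gb,P[:,0].copy(),P[:,1].copy(),1)[:,0];d=np.abs(np.gradient(v));i=d.argmax()
            if d[i]>1: obs.append((k,s,P[i]))
    def res(p):
        q=proj(c,corners(p));e=[]
        for k,s,P in obs:
            a,b=q[k],q[(k+1)%4];t=b-a;e.append((t[0]*(P-a)[1]-t[1]*(P-a)[0])/np.linalg.norm(t))
        return e
    S=least_squares(res,p,loss="soft_l1",f_scale=.3);p=S.x
C=np.linalg.pinv(S.jac.T@S.jac)*np.var(res(p))
print(p.round(4),"tilts deg",np.degrees(p[3:5]).round(1),"sd",np.degrees(np.sqrt(np.diag(C)))[3:5].round(1),"rms",np.std(res(p)).round(2),len(obs))
E
python3 - <<'E'
# lean of the standing cap from the saved side crop
import sys;sys.path.insert(0,".")
from h import *;import pickle
c=pickle.load(open("d1.pkl","rb"))["side"]
for lean in(-.1,0,.1):
    P=[]
    for w in(-.0110,.0110):
        for v in(-.03,.03):
            for z in(0,.06):
                P.append([.480-v,.128+w*np.cos(lean)+(z)*np.sin(lean),.008+z*np.cos(lean)-w*np.sin(lean)])
    print(lean,((proj(c,P)-[210,230])*2.5).round(0).astype(int).tolist())
E
```

```text
[ 0.4785  0.1308  0.0577  0.1992 -0.1633  0.3008] tilts deg [11.4 -9.4] sd [4.3 4.1] rms 0.85 100
-0.1 [[163, 228], [164, 162], [242, 267], [246, 201], [144, 249], [143, 183], [223, 290], [227, 224]]
0 [[163, 227], [158, 167], [242, 266], [241, 206], [144, 250], [138, 190], [223, 291], [222, 232]]
0.1 [[163, 226], [153, 172], [242, 265], [236, 212], [144, 251], [132, 198], [223, 292], [216, 240]]
```

The outline fit is too noisy to use (sd about 4°). The side crop is clearer: the standing cap's right edge runs from (241,205) to (241,265), which matches zero lean to within about 2°. The turn after that was exactly 90°. Settle, then hand in.

Request:
send_rows(commands=[[0,0,0,0,0,0,0.4],[0,0,0,0,0,0,0.4],[0,0,0,0,0,0,0.4],[0,0,0,0,0,0,0.4],[0,0,0,0,0,0,0.4],[0,0,0,0,0,0,0.4]])

```text
time_s: 17.03
position: [0.4783, 0.1289, 0.2472]
tcp_rot: [[-0.017, 1.0, 0.018], [0.705, 0.025, -0.709], [-0.709, 0.0, -0.705]]
force: [-0.3, -0.1, -1.3]
opening: 0.691
grasp_force: 30.0
```

```bash
python3 -c "
from rig import bot;print(bot.hand_in())"
```

```text
the job is handed in; nothing more can be done
None
```

I stood the middle-sized cap centred in the wide slot, released it, took it up again and handed in at 17 s, with it held hole up about 25 cm above the bench; no verdict came back, and its tilt is confirmed only to about 2°, from the side picture of it standing in the slot.

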